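# Index the nail-painting turntable to its next hole

## Robot

A 6-joint arm with a two-finger parallel gripper is mounted at the origin on the work surface. World frame = base frame: x ahead of the robot, y to its left, z up, the work surface at z = 0. Lengths are in mm, angles in rad, forces in N, time in s.
With the tool pointing down it reaches from about 375 to 900 mm from the base axis. Payload 3.1 kg.
Tool frame: the origin (TCP) lies midway between the tips of the shut fingers; the grasp point (between the pads) lies behind it (robot.grasp_offset is the x of the grasp point in the tool frame, in mm); x points along the fingers, y is the direction in which the jaws open and shut, and the axes are right-handed (so a half turn about x gives the same grasp; the last joint's range is limited). The gripper opens to 85 mm and grips with 20 to 120 N. Pads are 22 mm wide; open, the fingers measure 114 mm over their backs; the gripper's body (76 mm by 85 mm) begins 54 mm behind the grasp point. The pads swing forward as they close: fully open they stand 13 mm farther back than shut.
Start: joints at [0.955, 0.527, 1.433, -0, 1.181, -0.178], TCP at [264.925, 566.049, 231.31] pointing down, gripper open.
Joint ranges: [-3.08, 3.08], [-0.75, 2.2], [0.22, 2.44], [-1.43, 4.57], [0, 2.65], [-2.85, 2.85]. Speed limits (rad/s): [2.79, 2.79, 3.14, 3.14, 3.14, 3.14].

## Interface

Orientations are given as [roll, pitch, yaw] about the fixed x, y, z axes, in that order (R = Rz(yaw) Ry(pitch) Rx(roll)).
In Python, from plant import robot, cams, job gives the robot as it stands.
- The arm moves only by the tool servo_tool, never from a script. Its argument "steps" is a list that holds one entry, the list of rows, each a list of 7 numbers: the opening, from 0 (shut) to 1 (fully open), then the shift along the world's x, y, z in cm, then the turn, a rotation vector about the world's x, y, z in rad. In form: [[[fingers, dx, dy, dz, ax, ay, az], ...]]. A call has 1 to 20 rows; each row shifts and turns the commanded pose from where the row before left it; what a row does not reach is not made up. A row lasts 1/10 s, in which the tool goes at most 50 mm and 8.59 degrees, less where a joint would pass 70% of its speed; a pose out of reach is approached as far as the arm can. A call is refused whole if a number of a shift passes 5 or a number of a turn 0.15, either way. A call with a gripper value outside its range is refused whole. The fingers move at their own pace and stop on an object; "grip_force" is the grip in N (left out, the last holds). Time passes only in rows, so rows that do not move let the fingers close. It gives the time, the measured TCP pose, the force and the opening at its end, in the units of the state.
- robot.read_state(): the state, without advancing time (a new reading comes with each control period).
- cams.get_image(name): name is "scene" or "top" or "wrist"; returns a dict with "frame" (480x640x3 uint8, blue, green, red), "intrinsics" (3x3 intrinsics, pixels), "world_from_camera" (4x4, takes a point from camera to world coordinates); the wrist camera has in their place "tool_from_camera" (4x4, takes a point from camera to tool coordinates, whose origin is the TCP and whose axes are the tool frame's). Camera axes: x right, y down, z forward; pixel columns grow to the right and rows downward; lengths in mm; the calibration is good to about 2 mm. A picture is of the moment at which its call begins: read the wrist's pose just before it. There is no depth.
- job.finish_job(): hands the job in, once; it reports no verdict.
The state is a dict: "time_s": time; "q": joint angles; "joint_velocities": joint speeds; "joint_efforts": joint torques, N m; "position": TCP position; "eef_rot": TCP orientation; "wrist_force": force on the tool from outside, world axes, zero at the start; "wrist_torque": the same for the moment, N m; "opening": finger opening in mm.
Only numpy, scipy, OpenCV 4.12 (cv2) and the standard library are available. Lean on these libraries where they do the work, as an engineer would, in place of code of your own. Each camera call takes 0.05 s, during which the arm holds its last target.

## Task

With a fingertip, press the turntable's spring plunger in to free its pin, turn the table anticlockwise (seen from above) to the very next hole of the index plate, and let the plunger spring fully out so that the pin locks there. Do not turn it the other way or past that hole. Pick nothing up, and leave the jar, the bottle and the buffing block where they stand.

Things in the scene. Friction and masses are not known exactly. Their poses are not given: they have to be found in the camera images.
- stand: indexing stand for painting false nails, fixed to the work surface, 300 mm across. Origin: on the turning axis at the work surface, z up. A white foot disc carries a flat fixed aluminium ring, the index plate (inner diameter 217, outer 300 mm, top 53 mm up), with six slots (the holes) every 60 degrees, 14 mm wide along the turning direction, 18 mm radially, 128 mm from the axis
- turntable (a joint): angle of the white turntable (210 mm across, top 60 mm up) about the vertical axis, rad: 0 at the start, growing anticlockwise seen from above. The pin meets a hole every 1.047 rad (60 degrees), with about 0.02 rad of play either way. Pin out, it turns easily (0.05 N m) and stays where left. Five slim posts with nail tips, up to 95 mm high, stand on it 60 degrees apart, 83 mm from the axis
- plunger (a joint): how far the spring plunger is pressed, m: 0 out, 0.015 bottomed; about 2.5 N to start, 6 N at the bottom. Pressing lowers a 10 mm pin (128 mm from the axis) out of its hole; free from 0.010 on. Let go between holes, the pin rides under the plate (plunger at about 0.010, the table still turns, 0.2 N m) and springs up into the next hole it meets, locking the table
- pad (a point): centre of the top face of the plunger's grey finger pad: 52 mm along the turning direction, 36 mm radially, 70 mm from the axis. Plunger out, it is 85 mm above the work surface, 25 mm above the turntable. It moves down with the plunger and round with the turntable
- hub (a point): centre of the turntable's top face, on the turning axis, 60 mm above the work surface. From here to pad is the bearing of the plunger. On the stand's rim, 120 degrees clockwise of the plunger's first place, a thin black gooseneck holds a small white lamp (44 mm across, 160 to 195 mm above the work surface)
- tab_left (a point): middle of the top edge of the upright aluminium tab on the anticlockwise side of the pad, 110 mm above the work surface, 25 mm above the pad; 8 mm thick, 36 mm wide radially, fixed to the turntable. A fingertip between the tabs that moves anticlockwise pushes on it. The clear gap between the two tabs is 60 mm, the pad in its middle
- tab_right (a point): the same point on the like tab on the clockwise side of the pad
- gel_jar: loose white jar, 44 mm across, 32 mm tall, standing beside the stand; origin at the centre of its underside. Leave alone
- polish: loose glass polish bottle, 28 mm across, 75 mm tall, standing beside the stand; origin at the centre of its underside. Leave alone
- buffer: loose white buffing block, 95 by 26 by 26 mm, lying beside the stand; origin at the centre of its underside. Leave alone

How it is judged:
By the outcome, as a careful person would: the job done as asked, in the order asked, and still so for the second after the job is handed in, with the robot touching nothing.
It also fails if it takes over 48 s, if anything falls off the work surface, if the arm or the gripper's body presses on something with over 40 N, if the wrist force passes 120 N, or if a joint passes its speed limit or range.

## Working session

There is one attempt and no reset: what is moved stays moved. The work goes in short steps, Python scripts to look and compute and a tool call to move; the robot and the scene stay as the last step left them, time stands still between calls to the robot, and variables do not carry over. Pictures are saved under pics/ and viewed, and the job is handed in when it is done.

Besides the shell and the picture viewer there is one more tool, called as name([rows], argument=value, ...), one row to a line, values as JSON. servo_tool: Moves the arm, as the interface text tells. Its arguments: {"type":"object","properties":{"steps":{"type":"array"},"grip_force":{"type":"number"}},"required":["steps"]}

```bash
mkdir -p pics; python3 - <<'E'
from plant import robot,cams,job
import cv2
s=robot.read_state();print(s)
print(robot.grasp_offset)
for n in ["scene","top","wrist"]:
    d=cams.get_image(n);cv2.imwrite(f"pics/{n}0.png",d["frame"]);print(n,d["intrinsics"],d.get("world_from_camera",d.get("tool_from_camera")))
E
```

```text
{'time_s': 0.0, 'q': array([ 9.54490824e-01,  5.28464937e-01,  1.43392931e+00, -1.82805154e-05,
        1.18138382e+00, -1.78531958e-01]), 'joint_velocities': array([-1.73504706e-03,  2.26523680e-04, -1.56365820e-05,  7.91773345e-05,
        2.28546628e-03,  5.12713777e-06]), 'joint_efforts': array([-6.24264776e-04, -4.42350125e+01, -1.78021860e+01, -9.92703008e-05,
        8.28812539e-03,  1.87333984e-05]), 'position': array([264.52155574, 565.46017287, 230.32578265]), 'eef_rot': array([-1.74159685,  1.56861085, -2.17936344]), 'wrist_force': array([ 0.04103792,  0.38153785, -0.03179531]), 'wrist_torque': array([0.01532846, 0.00732326, 0.0160389 ]), 'opening': 85.20339719777445}
-18.700000000000003
scene [[498.32099328   0.         313.98084629]
 [  0.         498.32099328 243.13653888]
 [  0.           0.           1.        ]] [[-3.43041410e-01  7.41471755e-01 -5.76664745e-01  1.02530430e+03]
 [ 9.39194009e-01  2.60684385e-01 -2.23513454e-01  2.47260833e+02]
 [-1.54014185e-02 -6.18274444e-01 -7.85811369e-01  7.27910693e+02]
 [ 0.00000000e+00  0.00000000e+00  0.00000000e+00  1.00000000e+00]]
top [[455.0091699    0.         312.7219425 ]
 [  0.         455.0091699  241.91382112]
 [  0.           0.           1.        ]] [[-2.53448266e-02 -9.92637056e-01  1.18445413e-01  4.68639368e+02]
 [-9.99274965e-01  2.85234449e-02  2.52181789e-02  3.99472195e+01]
 [-2.84109701e-02 -1.17720385e-01 -9.92640281e-01  9.30908035e+02]
 [ 0.00000000e+00  0.00000000e+00  0.00000000e+00  1.00000000e+00]]
wrist [[405.71886907   0.         316.16334706]
 [  0.         405.71886907 247.53356   ]
 [  0.           0.           1.        ]] [[ 2.63592680e-04 -2.98113355e-01  9.54530439e-01 -1.42984355e+02]
 [ 9.99998775e-01 -1.39412880e-03 -7.11554856e-04  2.91700423e-01]
 [ 1.54286238e-03  9.54529457e-01  2.98112622e-01 -7.75654128e+01]
 [ 0.00000000e+00  0.00000000e+00  0.00000000e+00  1.00000000e+00]]
```

View pics/scene0.png

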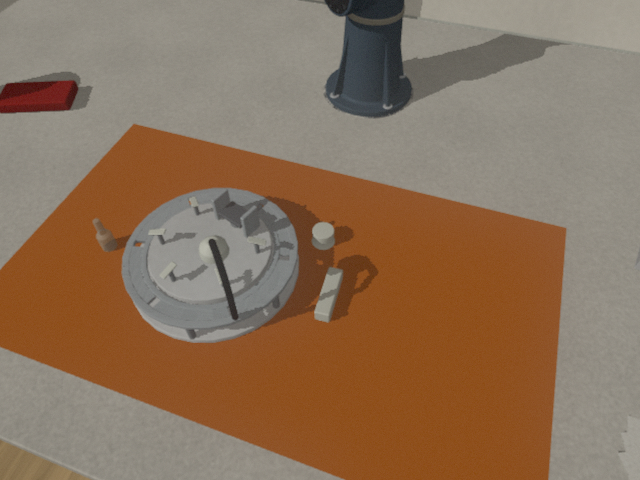

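View pics/top0.png

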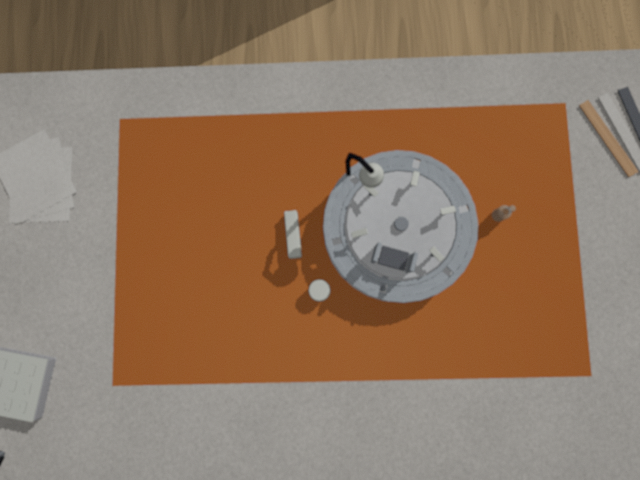

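View pics/wrist0.png

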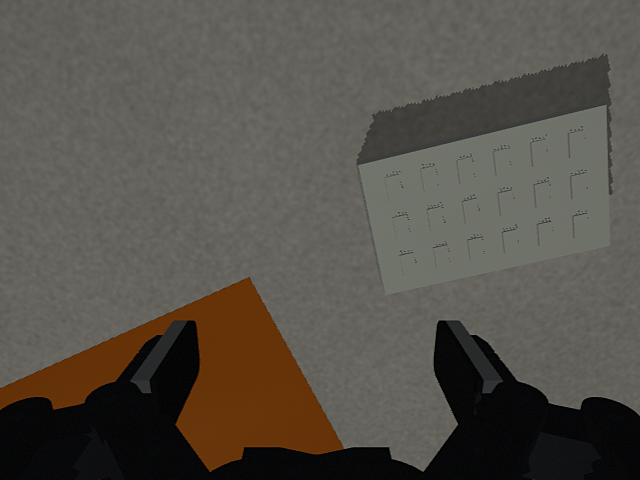

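The stand is at about (400,225) in the top view. The plunger and tabs are at about (393,258), on the robot side, and the lamp is at the upper left. I'll zoom in on both views.

```bash
python3 - <<'E'
import cv2
a=cv2.imread("pics/top0.png")[130:320,300:500];cv2.imwrite("pics/topz.png",cv2.resize(a,None,fx=3.15,fy=3.15,interpolation=cv2.INTER_CUBIC))
a=cv2.imread("pics/scene0.png")[180:350,110:310];cv2.imwrite("pics/scz.png",cv2.resize(a,None,fx=3.5,fy=3.5,interpolation=cv2.INTER_CUBIC))
E
```

```text
(no output)
```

View pics/topz.png

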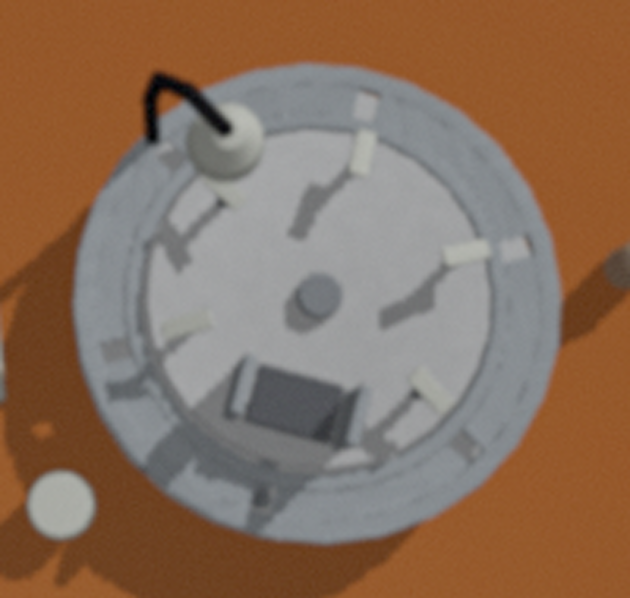

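View pics/scz.png

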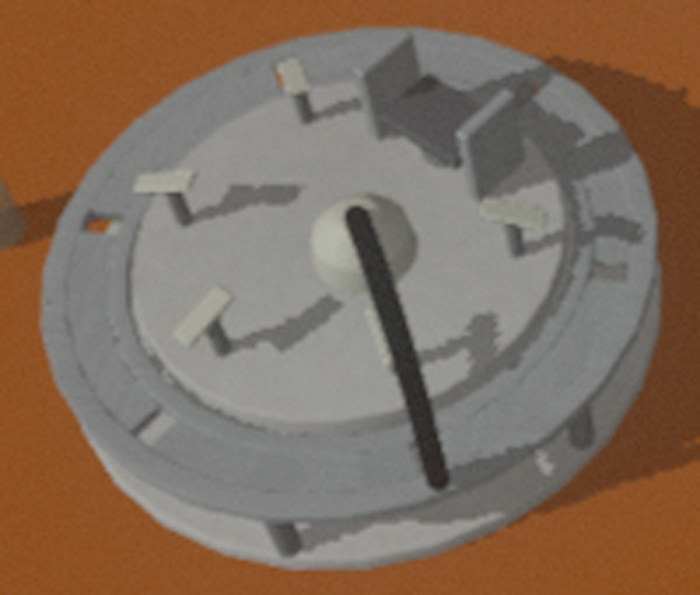

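In the zoomed top view the six slots are at about (367,105), (515,248), (468,445), (262,495), (117,350) and (165,150). The hub is at (319,296), and the tab tops are at about (243,385) and (358,415). Next I cast rays through these points.

```bash
cat > h.py <<'E'
import numpy as np,cv2
from plant import robot,cams,job
D={n:cams.get_image(n) for n in["top","scene"]} if 0 else {}
K={'top':(np.array([[455.0091699,0,312.7219425],[0,455.0091699,241.91382112],[0,0,1]]),np.array([[-2.53448266e-02,-9.92637056e-01,1.18445413e-01,4.68639368e+02],[-9.99274965e-01,2.85234449e-02,2.52181789e-02,3.99472195e+01],[-2.84109701e-02,-1.17720385e-01,-9.92640281e-01,9.30908035e+02]])),
'scene':(np.array([[498.32099328,0,313.98084629],[0,498.32099328,243.13653888],[0,0,1]]),np.array([[-3.43041410e-01,7.41471755e-01,-5.76664745e-01,1.02530430e+03],[9.39194009e-01,2.60684385e-01,-2.23513454e-01,2.47260833e+02],[-1.54014185e-02,-6.18274444e-01,-7.85811369e-01,7.27910693e+02]]))}
def onz(n,uv,z):
    k,T=K[n];d=T[:,:3]@np.linalg.inv(k)@[uv[0],uv[1],1];t=(z-T[2,3])/d[2];return T[:,3]+t*d
def tz(p):return (300+p[0]/3.15-.34,130+p[1]/3.15-.34)
def sz(p):return (110+p[0]/3.5-.36,180+p[1]/3.5-.36)
E
python3 - <<'E'
from h import *
np.set_printoptions(precision=1,suppress=True)
S=[onz('top',tz(p),53)[:2] for p in [(367,105),(515,248),(468,445),(262,495),(117,350),(165,150)]]
c=np.mean(S,0);print("slots c",c)
for s in S:print(s,np.hypot(*(s-c)),np.degrees(np.arctan2(*(s-c)[::-1])))
im=cv2.imread("pics/top0.png");hsv=cv2.cvtColor(im,cv2.COLOR_BGR2HSV)
m=((hsv[...,1]<90)&(hsv[...,2]>60)).astype(np.uint8)*255
m[:130]=0;m[310:]=0;m[:,:315]=0;m[:,485:]=0
cs,_=cv2.findContours(cv2.morphologyEx(m,cv2.MORPH_OPEN,np.ones((5,5))),0,1);k=max(cs,key=cv2.contourArea)
P=np.array([onz('top',q[0],53)[:2] for q in cv2.convexHull(k)])
(cc,r)=cv2.minEnclosingCircle(P.astype(np.float32));print("ring",cc,r)
print("hub",onz('top',tz((319,296)),75))
A=onz('top',tz((358,415)),110);B=onz('top',tz((243,385)),110);print("tabs",A,B,np.linalg.norm(A-B))
# scene
A2=onz('scene',sz((389,56)),110);B2=onz('scene',sz((489,115)),110);print("tabs scene",A2,B2,np.linalg.norm(A2-B2))
S=[onz('scene',sz(p),53)[:2] for p in [(97,223),(152,428),(610,269)]];print(S)
E
```

```text
slots c [ 603.6 -107.6]
[ 724.2 -145.7] 126.42146138332335 -17.522417543411446
[ 630.5 -231.6] 126.89026975118867 -77.7420917352302
[ 510.1 -195.6] 128.39834352925848 -136.7614050896141
[483.1 -69.7] 126.33545152459878 162.53234158539345
[574.3  15.4] 126.48790254843149 103.40447764304434
[699.5 -18.5] 130.854232257492 42.887390121337006
ring (601.8556518554688, -107.03374481201172) 151.2310028076172
hub [ 600.8 -106.2   75. ]
tabs [ 526.1 -119.1  110. ] [545.1 -54.4 110. ] 67.36309827670236
tabs scene [ 527.6 -114.6  110. ] [546.6 -52.1 110. ] 65.3320888085786
[array([ 632.1, -233.7]), array([ 726.2, -144.9]), array([573.9,  17.2])]
```

```bash
python3 - <<'E'
from h import *
from scipy.spatial.transform import Rotation as R
s=robot.read_state();M=R.from_euler('xyz',s['eef_rot']).as_matrix();print(M.round(4))
y=M[:,1];a=np.degrees(np.arctan2(y[1],y[0]));print(a,(162.8-a+90)%180-90, s['position'])
print(onz('top',tz((230,135)),185))
E
```

```text
[[-1.000e-03  4.240e-01  9.057e-01]
 [-1.400e-03  9.057e-01 -4.240e-01]
 [-1.000e+00 -1.700e-03 -3.000e-04]]
64.91523159047195 -82.11523159047192 [264.62508781 565.60942846 230.55282002]
[671.80627569 -44.52205424 185.        ]
```

servo_tool([
  [[0,1.5,-3.62,0,0,0,-0.08],[0,1.5,-3.62,0,0,0,-0.08],[0,1.5,-3.62,0,0,0,-0.08],[0,1.5,-3.62,0,0,0,-0.08],[0,1.5,-3.62,0,0,0,-0.08],[0,1.5,-3.62,0,0,0,-0.08],[0,1.5,-3.62,0,0,0,-0.08],[0,1.5,-3.62,0,0,0,-0.08],[0,1.5,-3.62,0,0,0,-0.08],[0,1.5,-3.62,0,0,0,-0.08],[0,1.5,-3.62,0,0,0,-0.08],[0,1.5,-3.62,0,0,0,-0.08],[0,1.5,-3.62,0,0,0,-0.08],[0,1.5,-3.62,0,0,0,-0.08],[0,1.5,-3.62,0,0,0,-0.08],[0,1.5,-3.62,0,0,0,-0.08],[0,1.5,-3.62,0,0,0,-0.08],[0,1.5,-3.62,0,0,0,-0.08],[0,0,0,0,0,0,0],[0,0,0,0,0,0,0]],
])

```text
time_s: 2.15
position: [534.6, -86.2, 230.8]
eef_rot: [-1.861, 1.569, 2.543]
wrist_force: [0.1, 0.3, -0.6]
opening: -0.1
```

```bash
cat > st.py <<'E'
from h import *
from scipy.spatial.transform import Rotation as R
np.set_printoptions(precision=2,suppress=True)
def st():
    s=robot.read_state();M=R.from_euler('xyz',s['eef_rot']).as_matrix();y=M[:,1]
    print(s['time_s'],s['position'],'F',s['wrist_force'],'yaw',np.degrees(np.arctan2(y[1],y[0])),'xax',M[:,0],s['opening'])
    c=np.array([602.5,-107.2]);v=s['position'][:2]-c;print('r',np.hypot(*v),'bearing',np.degrees(np.arctan2(v[1],v[0]))%360)
    return s,M
E
python3 - <<'E'
from st import *
s,M=st()
d=cams.get_image("wrist");cv2.imwrite("pics/w1.png",d["frame"])
K_=d["intrinsics"];T=d["tool_from_camera"]
def proj(p):
    q=np.linalg.inv(T)@np.r_[M.T@(np.array(p)-s['position']),1];u=K_@q[:3];return u[:2]/u[2]
for p in [(535.6,-86.5,85),(526.7,-116,110),(545,-53,110),(602.5,-107.2,60)]:print(p,proj(p))
E
```

```text
2.15 [534.64 -86.18 230.82] F [ 0.08  0.32 -0.55] yaw -17.67624439763775 xax [-0.  0. -1.] -0.05152547206957531
r 71.04051304310853 bearing 162.78587167442404
(535.6, -86.5, 85) [319.85 229.86]
(526.7, -116, 110) [320.68 281.64]
(545, -53, 110) [318.27 188.14]
(602.5, -107.2, 60) [407.9  220.96]
```

View pics/w1.png

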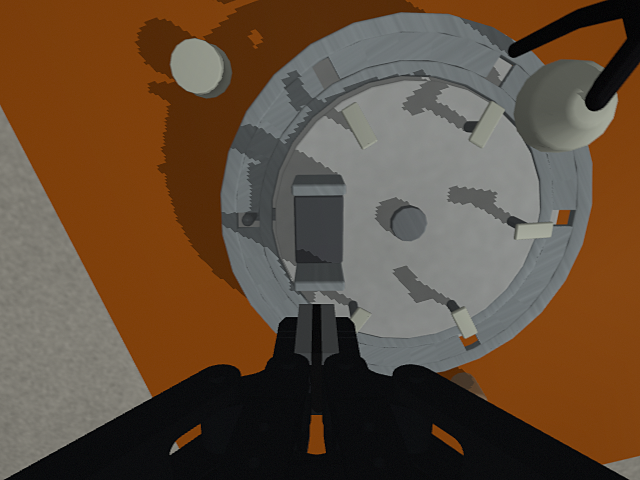

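The wrist view puts the pad centre at (319,229). My estimate projects to (320,230), so they agree. Next I descend slightly towards the left tab.

servo_tool([
  [[0,-0.3,-1.3,-3,0,0,0.008],[0,0,0,-4,0,0,0],[0,0,0,-3.5,0,0,0],[0,0,0,-2,0,0,0],[0,0,0,-1,0,0,0],[0,0,0,0,0,0,0],[0,0,0,0,0,0,0]],
])

```text
time_s: 2.9
position: [532.4, -98.1, 97.1]
eef_rot: [1.514, 1.57, -0.354]
wrist_force: [0.2, -0.1, 0.1]
opening: 0.4
```

```bash
python3 - <<'E'
from st import *
st()
for n in["wrist","scene"]:
    d=cams.get_image(n);f=d["frame"]
    if n=="scene": f=cv2.resize(f[150:330,120:340],None,fx=3.3,fy=3.3,interpolation=2)
    cv2.imwrite(f"pics/{n}2.png",f)
E
```

```text
2.9 [532.42 -98.09  97.13] F [ 0.21 -0.12  0.1 ] yaw -17.066692412518343 xax [ 0. -0. -1.] 0.38438634438117886
r 70.66834477002527 bearing 172.59389880901853
```

View pics/wrist2.png

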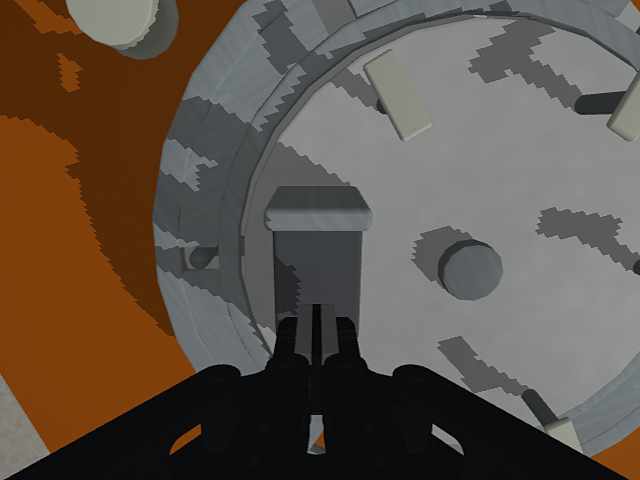

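View pics/scene2.png

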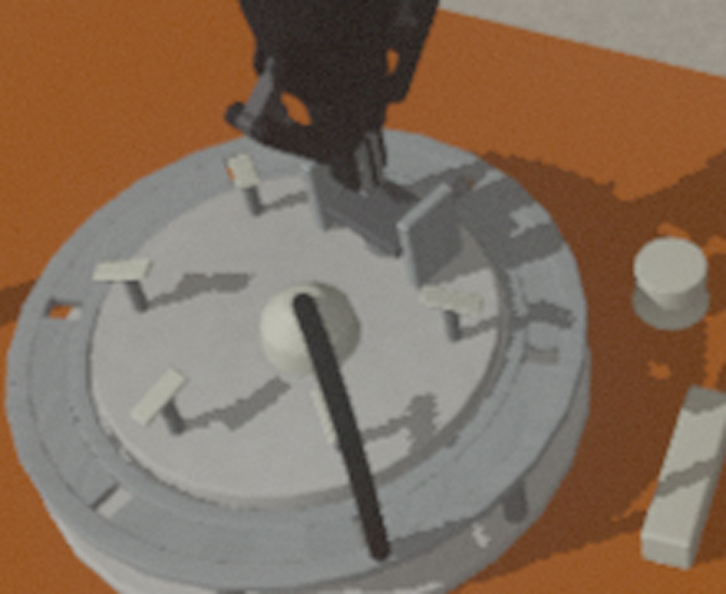

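The fingertip is between the tabs and above the pad. The pin shows dark in its slot at about (202,258). Now I press.

servo_tool([
  [[0,0,0,-0.9,0,0,0],[0,0,0,-0.5,0,0,0],[0,0,0,-0.5,0,0,0],[0,0,0,-0.5,0,0,0],[0,0,0,-0.1,0,0,0],[0,0,0,0,0,0,0],[0,0,0,0,0,0,0]],
])

```text
time_s: 3.7
position: [532.5, -98.8, 71.6]
eef_rot: [1.531, 1.57, -0.339]
wrist_force: [0.5, 0.4, 5.9]
opening: 0.0
```

```bash
python3 - <<'E'
from st import *
st()
d=cams.get_image("wrist");cv2.imwrite("pics/w3.png",d["frame"])
E
```

```text
3.7 [532.53 -98.78  71.61] F [0.45 0.45 5.86] yaw -17.13485524147488 xax [ 0. -0. -1.] 0.0035956473529044327
r 70.47827483228343 bearing 173.14193118063002
```

View pics/w3.png

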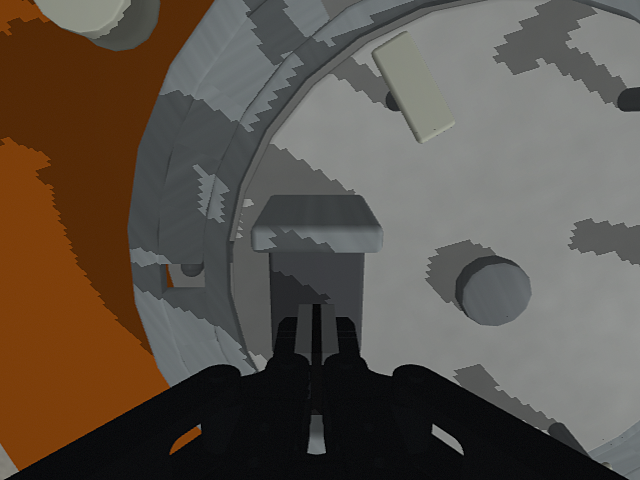

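Force is 5.9 N with the tip at z 71.6, so the plunger is pressed about 14 mm and the pin has dropped. I'll compute the arc increments next.

```bash
python3 - <<'E'
from st import *
c=np.array([602.5,-107.2]);a0=np.radians(162.8)
r=np.array([np.cos(a0),np.sin(a0)]);t=np.array([-r[1],r[0]])
p=np.array([532.5,-98.8]);q=c+70*r+19.5*t
print('first',(q-p)/10)
for th in np.arange(0,65,2.5):
    A=lambda d:np.array([[np.cos(np.radians(d)),-np.sin(np.radians(d))],[np.sin(np.radians(d)),np.cos(np.radians(d))]])
    print(th,c+A(th)@(q-c),(A(th+2.5)-A(th))@(q-c)/10)
E
```

```text
first [-0.26 -0.63]
0.0 [ 529.86 -105.13] [-0.   -0.32]
2.5 [ 529.84 -108.3 ] [ 0.01 -0.32]
5.0 [ 529.96 -111.47] [ 0.03 -0.32]
7.5 [ 530.22 -114.63] [ 0.04 -0.31]
10.0 [ 530.61 -117.77] [ 0.05 -0.31]
12.5 [ 531.14 -120.9 ] [ 0.07 -0.31]
15.0 [ 531.8 -124. ] [ 0.08 -0.31]
17.5 [ 532.6  -127.07] [ 0.09 -0.3 ]
20.0 [ 533.54 -130.1 ] [ 0.11 -0.3 ]
22.5 [ 534.6  -133.08] [ 0.12 -0.29]
25.0 [ 535.79 -136.02] [ 0.13 -0.29]
27.5 [ 537.11 -138.9 ] [ 0.14 -0.28]
30.0 [ 538.56 -141.72] [ 0.16 -0.28]
32.5 [ 540.13 -144.48] [ 0.17 -0.27]
35.0 [ 541.81 -147.17] [ 0.18 -0.26]
37.5 [ 543.61 -149.77] [ 0.19 -0.25]
40.0 [ 545.53 -152.3 ] [ 0.2  -0.24]
42.5 [ 547.55 -154.74] [ 0.21 -0.24]
45.0 [ 549.67 -157.1 ] [ 0.22 -0.23]
47.5 [ 551.9  -159.35] [ 0.23 -0.22]
50.0 [ 554.22 -161.51] [ 0.24 -0.21]
52.5 [ 556.64 -163.56] [ 0.25 -0.19]
55.0 [ 559.14 -165.51] [ 0.26 -0.18]
57.5 [ 561.73 -167.35] [ 0.27 -0.17]
60.0 [ 564.39 -169.07] [ 0.27 -0.16]
62.5 [ 567.12 -170.67] [ 0.28 -0.15]
```

servo_tool([
  [[0,-0.13,-0.31,0,0,0,0],[0,-0.13,-0.31,0,0,0,0],[0,0,-0.32,0,0,0,0.0436],[0,0.01,-0.32,0,0,0,0.0436],[0,0.03,-0.32,0,0,0,0.0436],[0,0.04,-0.31,0,0,0,0.0436],[0,0.05,-0.31,0,0,0,0.0436],[0,0.07,-0.31,0,0,0,0.0436],[0,0,0,0,0,0,0]],
])

```text
time_s: 4.65
position: [532.8, -124.5, 71.9]
eef_rot: [1.21, 1.567, -0.398]
wrist_force: [1.7, -1.2, 5.2]
opening: 0.0
```

```bash
python3 - <<'E'
from st import *
st()
d=cams.get_image("wrist");cv2.imwrite("pics/w4.png",d["frame"])
E
```

```text
4.65 [ 532.82 -124.55   71.89] F [ 1.7  -1.22  5.18] yaw -2.1272486387831226 xax [ 0. -0. -1.] 0.0009114084596526865
r 71.80868684812275 bearing 193.9810737320884
```

View pics/w4.png

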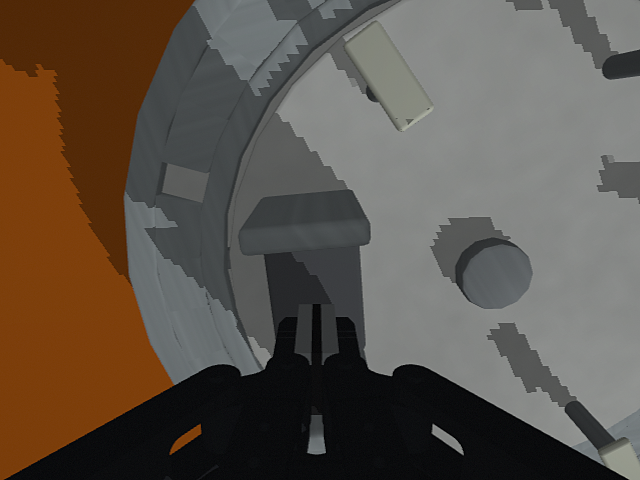

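The table has followed the fingertip about 20°. The first slot is empty at (185,182) and the pin is under the plate. I'll continue the arc.

servo_tool([
  [[0,0.04,-0.3,0,0,0,0.0436],[0,0.09,-0.3,0,0,0,0.0436],[0,0.11,-0.3,0,0,0,0.0436],[0,0.12,-0.29,0,0,0,0.0436],[0,0.13,-0.29,0,0,0,0.0436],[0,0.14,-0.28,0,0,0,0.0436],[0,0.16,-0.28,0,0,0,0.0436],[0,0.17,-0.27,0,0,0,0.0436],[0,0.18,-0.26,0,0,0,0.0436],[0,0.19,-0.25,0,0,0,0.0436],[0,0.2,-0.24,0,0,0,0.0436],[0,0,0,0,0,0,0]],
])

```text
time_s: 5.9
position: [547.8, -154.7, 71.8]
eef_rot: [0.829, 1.568, -0.299]
wrist_force: [1.9, 1.2, 5.5]
opening: -0.4
```

```bash
python3 - <<'E'
from st import *
st()
for n in["wrist","top"]:
    d=cams.get_image(n);f=d["frame"]
    if n=="top": f=cv2.resize(f[130:320,300:500],None,fx=3.15,fy=3.15,interpolation=2)
    cv2.imwrite(f"pics/{n}5.png",f)
E
```

```text
5.9 [ 547.8  -154.71   71.81] F [1.86 1.21 5.46] yaw 25.356207932077417 xax [ 0. -0. -1.] -0.3998165441401967
r 72.44921452226808 bearing 220.97951961806888
```

View pics/wrist5.png

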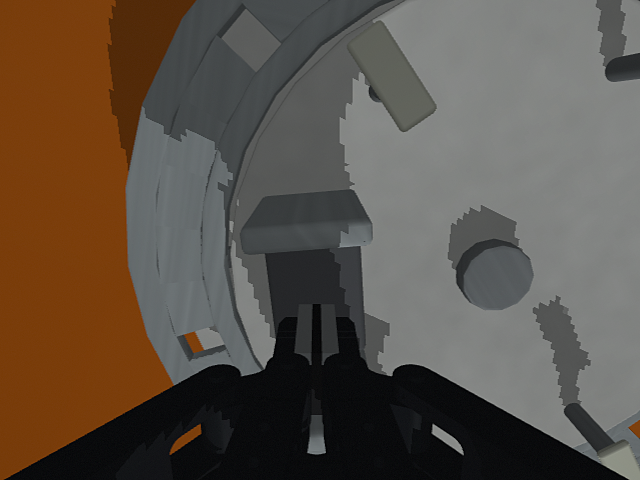

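View pics/top5.png

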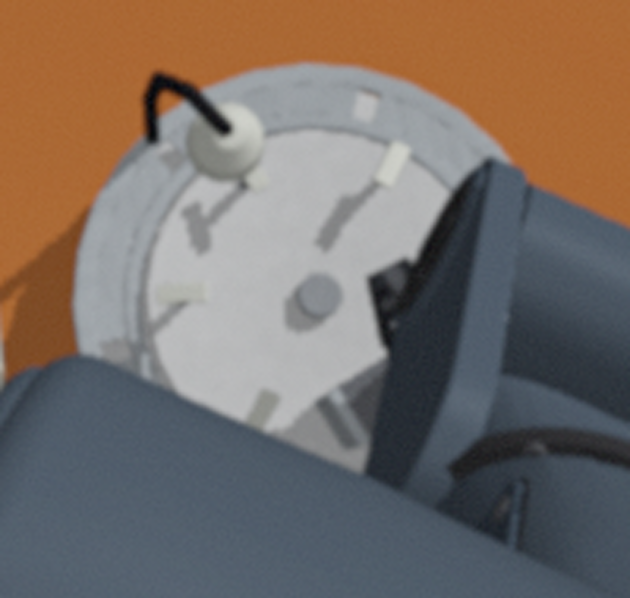

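The table is at about 47°, by fingertip bearing and the tab view. I lift to z≈91 so the pin rides under the plate, with the tip still below the tab top, then approach the tab.

servo_tool([
  [[0,0,0,0.6,0,0,0],[0,0,0,0.7,0,0,0],[0,0,0,0.6,0,0,0],[0,0,0,0,0,0,0],[0,0.21,-0.24,0,0,0,0.0436],[0,0.22,-0.23,0,0,0,0.0436],[0,0.12,-0.11,0,0,0,0.0218],[0,0.12,-0.11,0,0,0,0.0218],[0,0,0,0,0,0,0]],
])

```text
time_s: 6.9
position: [551.7, -160.2, 89.8]
eef_rot: [-2.654, 1.567, 2.632]
wrist_force: [-2.8, 2.5, 1.5]
opening: 0.1
```

```bash
python3 - <<'E'
from st import *
st()
d=cams.get_image("wrist");cv2.imwrite("pics/w6.png",d["frame"])
E
```

```text
6.9 [ 551.73 -160.16   89.81] F [-2.83  2.47  1.53] yaw 32.835455361117724 xax [-0.  0. -1.] 0.11106893649897615
r 73.3600845124446 bearing 226.2081052729137
```

View pics/w6.png

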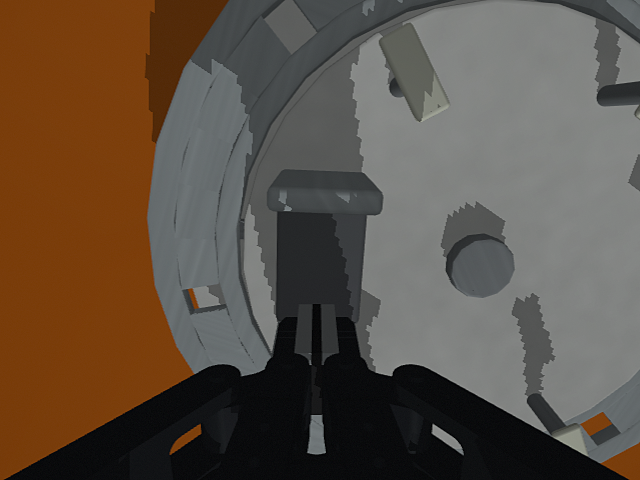

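The fingertip is now pushing on the left tab: about 3.8 N against the motion, which matches the pin's riding friction. I continue slowly.

servo_tool([
  [[0,0.12,-0.11,0,0,0,0.0218],[0,0.12,-0.1,0,0,0,0.0218],[0,0.12,-0.1,0,0,0,0.0218],[0,0.13,-0.1,0,0,0,0.0218],[0,0.13,-0.09,0,0,0,0.0218],[0,0,0,0,0,0,0]],
])

```text
time_s: 7.55
position: [558.6, -165.9, 89.8]
eef_rot: [-2.529, 1.569, 2.866]
wrist_force: [-3.7, 0.7, -0.5]
opening: 0.1
```

```bash
python3 - <<'E'
from st import *
st()
d=cams.get_image("wrist");cv2.imwrite("pics/w7.png",d["frame"])
E
```

```text
7.55 [ 558.57 -165.9    89.83] F [-3.69  0.71 -0.53] yaw 39.09350614689361 xax [-0.  0. -1.] 0.1296685953473974
r 73.31483710661279 bearing 233.1877641476278
```

View pics/w7.png

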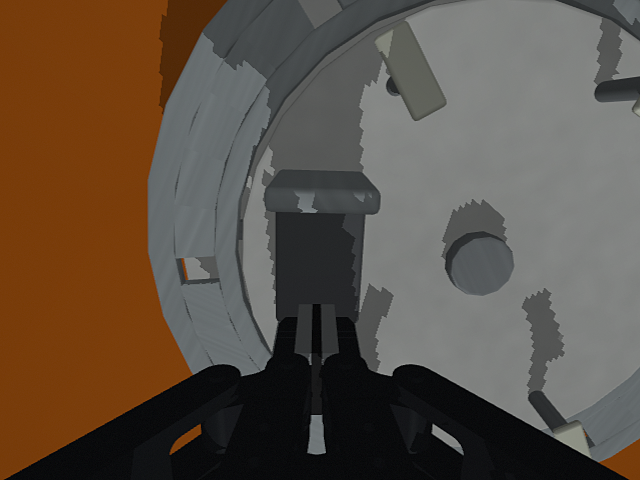

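The slot at (200,268) is still empty and the table is at about 56°. I go on in 1° steps.

servo_tool([
  [[0,0.1,-0.075,0,0,0,0.0175],[0,0.1,-0.07,0,0,0,0.0175],[0,0.1,-0.07,0,0,0,0.0175],[0,0,0,0,0,0,0],[0,0,0,0,0,0,0]],
])

```text
time_s: 8.1
position: [564.1, -169.1, 90.8]
eef_rot: [0.353, 1.567, -0.483]
wrist_force: [0.4, -0.0, -1.2]
opening: 0.1
```

```bash
python3 - <<'E'
from st import *
st()
d=cams.get_image("wrist");cv2.imwrite("pics/w8.png",d["frame"])
E
```

```text
8.1 [ 564.06 -169.13   90.83] F [ 0.38 -0.05 -1.21] yaw 42.08103710343972 xax [ 0. -0. -1.] 0.10132517377545834
r 72.89166946123774 bearing 238.1753331163478
```

View pics/w8.png

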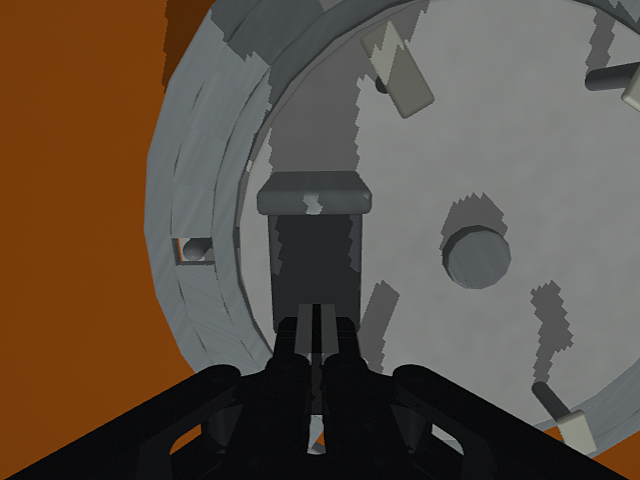

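The pin now shows in the slot at (193,248) and the pushing force has fallen to zero. I back off to mid-gap, lift away and check.

servo_tool([
  [[0,-0.3,0.2,0,0,0,0],[0,-0.3,0.2,0,0,0,0],[0,-0.3,0.2,0,0,0,0],[0,0,0,1,0,0,0],[0,0,0,3,0,0,0],[0,0,0,5,0,0,0],[0,0,0,5,0,0,0],[0,0,0,0,0,0,0],[0,0,0,0,0,0,0]],
])

```text
time_s: 9.05
position: [554.3, -162.6, 232.6]
eef_rot: [0.356, 1.566, -0.48]
wrist_force: [0.0, 0.3, -0.3]
opening: 0.2
```

```bash
python3 - <<'E'
from st import *
s,M=st()
d=cams.get_image("wrist");cv2.imwrite("pics/w9.png",d["frame"])
K_=d["intrinsics"];T=d["tool_from_camera"]
def proj(p):
    q=np.linalg.inv(T)@np.r_[M.T@(np.array(p)-s['position']),1];u=K_@q[:3];return u[:2]/u[2]
c=np.array([602.5,-107.2])
for th in (59,60,61):
    a=np.radians(162.8+th);r=np.array([np.cos(a),np.sin(a)]);t=np.array([-r[1],r[0]])
    for z in(75,85):
        print(th,z,'pad far edge',proj(np.r_[c+70*r-26*t,z]),'pad c',proj(np.r_[c+70*r,z]),'inner,outer',proj(np.r_[c+52*r,z]),proj(np.r_[c+88*r,z]))
    print('tabR',proj(np.r_[c+70*r-34*t,110]),'tabL',proj(np.r_[c+70*r+34*t,110]),'pin53',proj(np.r_[c+128*r,53]),'pin43',proj(np.r_[c+128*r,43]))
f=cams.get_image("scene")["frame"];cv2.imwrite("pics/s9.png",f)
E
```

```text
9.05 [ 554.27 -162.6   232.59] F [ 0.    0.32 -0.27] yaw 42.09162058752235 xax [ 0. -0. -1.] 0.2191010667801251
r 73.4522300693054 bearing 228.95288198945167
59 75 pad far edge [320.55 180.08] pad c [320.32 214.55] inner,outer [344.1  214.63] [296.54 214.48]
59 85 pad far edge [320.71 182.1 ] pad c [320.46 217.62] inner,outer [345.  217.7] [295.92 217.54]
tabR [321.23 175.48] tabL [320.52 273.29] pin53 [248.28 208.19] pin43 [250.19 205.67]
60 75 pad far edge [319.94 181.75] pad c [320.32 216.13] inner,outer [344.08 215.8 ] [296.58 216.46]
60 85 pad far edge [320.08 183.82] pad c [320.47 219.24] inner,outer [344.98 218.91] [295.96 219.58]
tabR [320.32 177.38] tabL [321.37 274.92] pin53 [248.44 210.9 ] pin43 [250.34 208.31]
61 75 pad far edge [319.36 183.42] pad c [320.35 217.7 ] inner,outer [344.08 216.97] [296.65 218.43]
61 85 pad far edge [319.48 185.54] pad c [320.5  220.86] inner,outer [344.98 220.11] [296.04 221.61]
tabR [319.45 179.29] tabL [322.25 276.52] pin53 [248.64 213.6 ] pin43 [250.53 210.94]
```

View pics/w9.png

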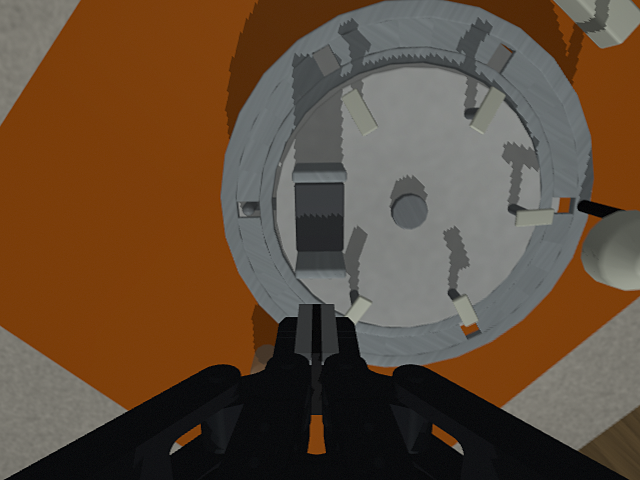

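View pics/s9.png

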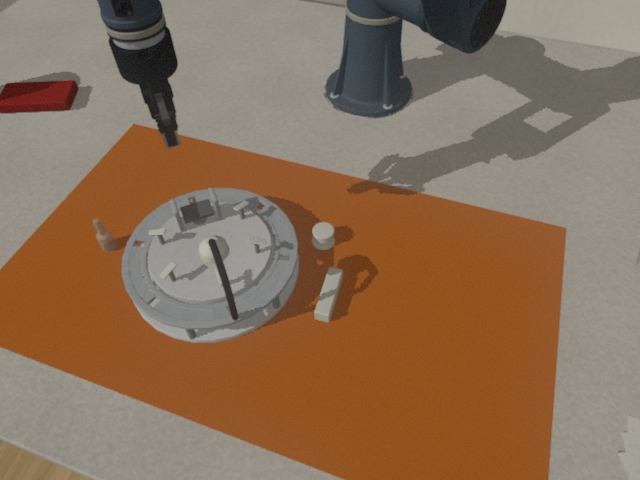

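The pin is in the slot at (249,209) and the pad is between the tabs at (319,217). The loose items have not moved. I'll compare the pin and pad close-ups with the starting view, when the plunger was fully out.

```bash
python3 - <<'E'
import cv2,numpy as np
a=cv2.imread("pics/w1.png")[170:300,225:355];b=cv2.imread("pics/w9.png")[160:290,225:355]
a=cv2.convertScaleAbs(a,alpha=1.7);b=cv2.convertScaleAbs(b,alpha=1.7)
cv2.imwrite("pics/cmp.png",cv2.resize(np.hstack([a,b]),None,fx=3,fy=3,interpolation=2))
E
```

```text
(no output)
```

View pics/cmp.png

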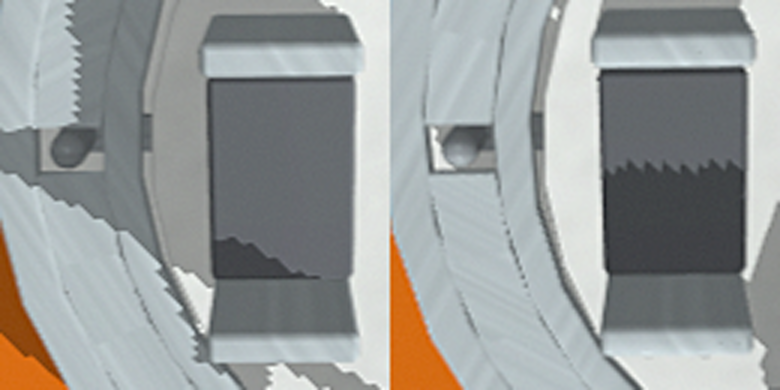

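Pin and pad look the same as at the start. The pad is about 146 zoomed pixels wide against 147, so the plunger is out. I'm handing the job in.

```bash
python3 -c "
from plant import job,robot
print(robot.read_state()['wrist_force']);print(job.finish_job())"
```

```text
[-0.24431789  0.35301717 -0.42347101]
the job is handed in; nothing more can be done
None
```

The table is indexed one hole anticlockwise, and the pin looks locked in that hole. I handed the job in about 9 s into the 48 s limit.

- **What I did:** I pressed the pad about 14 mm with the shut fingertips (5.9 N). I carried the table anticlockwise to about 47°, then raised the tip above the pad's full height. From there I pushed the left tab until the pin sprang into the next hole, then backed off and lifted clear.
- **Lock:** The last wrist view shows the pin in the next slot. The tabs and pad are within about 1° of the expected 60° position. I saw the pin in its hole and the pushing force drop from about 3.8 N to zero, but I did not push again to test the lock.
- **Plunger:** The pad and pin look the same as in the starting view, so the plunger appears fully out.
- **Rest of the scene:** The jar, bottle and buffing block appear unmoved in the scene view, and the robot is touching nothing.
- **Not as planned:** Until I lifted, friction on the pad carried the table, so the fingertip only touched the tab for the last part of the turn. No check failed or disagreed.

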